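# Seat the overflow plug in the rinse basin

### The arm

A 6-joint arm with a two-finger parallel gripper is mounted at the origin on the work surface. World frame = base frame: x ahead of the robot, y to its left, z up, the work surface at z = 0. Lengths are in m, angles in rad, forces in N, time in s.
With the tool pointing down it reaches from about 0.225 to 0.875 m from the base axis. Payload 3.4 kg.
Tool frame: the origin (TCP) lies on the centre line of the jaws, within the pads' length; the fingertips stand 17 mm ahead of it and the grasp point (between the pads) lies 2 mm behind it (manip.finger_overhang is the distance from the TCP to the fingertips, in m); y points along the fingers, x is the direction in which the jaws open and shut, and the axes are right-handed (so a half turn about y gives the same grasp; the last joint's range is limited). The gripper opens to 85 mm and grips with 20 to 120 N. Pads are 22 mm wide; open, the fingers measure 114 mm over their backs; the gripper's body (76 mm by 85 mm) begins 54 mm behind the grasp point. The pads swing forward as they close: fully open they stand 13 mm farther back than shut.
Start: joints at [1.012, 0.276, 1.505, -0, 1.361, -0.121], TCP at [0.244, 0.521, 0.248] pointing down, gripper open.
Joint ranges: [-2.89, 2.89], [-0.75, 2.08], [0.22, 2.7], [-1.18, 4.32], [0.11, 2.71], [-2.7, 2.7]. Speed limits (rad/s): [2.57, 2.57, 3.14, 3.14, 3.14, 3.14].

### API

Orientations are given as a unit quaternion [w, x, y, z].
In Python, from rig import manip gives the robot as it stands.
- The arm moves only by the tool arm_command, never from a script. Its argument "commands" is a list of rows, each a list of 3 entries, a list of its own where there are three numbers: the finger opening in cm, from 0 to 8.54, then the shift along the world's x, y, z in cm, then the turn about the world's z in rad. A call has 1 to 12 rows; each row shifts and turns the commanded pose from where the row before left it; what a row does not reach is not made up. A row lasts 1/10 s, in which the tool goes at most 50 mm and 8.59 degrees, less where a joint would pass 70% of its speed; a pose out of reach is approached as far as the arm can. A call with a gripper value outside its range is refused whole. The fingers move at their own pace and stop on an object; "grip_force" is the grip in N (left out, the last holds). Time passes only in rows, so rows that do not move let the fingers close. It gives the time, the measured TCP pose, the force and the opening at its end, in the units of the state.
- manip.get_state(): the state, without advancing time (a new reading comes with each control period).
- manip.get_image(name): name is "scene" or "top" or "wrist"; returns a dict with "pixels" (400x640x3 uint8, red, green, blue), "range_z" (400x640 float32, m along the optical axis (not along the pixel's ray), 0 where there is no reading), "intrinsics" (3x3 intrinsics, pixels), "R" (3x3) and "t" (3): a world point X has camera coordinates R X + t. Camera axes: x right, y down, z forward; pixel columns grow to the right and rows downward; lengths in m; the calibration is good to about 2 mm. A picture is of the moment at which its call begins.
- manip.sign_off(): hands the job in, once; it reports no verdict.
The state is a dict: "clock": time; "qpos": joint angles; "qd": joint speeds; "effort": joint torques, N m; "position": TCP position; "ee_rot": TCP orientation; "contact_force": force on the tool from outside, world axes, zero at the start; "moment": the same for the moment, N m; "width": finger opening in m.
Only numpy, scipy, OpenCV 4.12 (cv2) and the standard library are available. Lean on these libraries where they do the work, as an engineer would, in place of code of your own. Each camera call takes 0.05 s, during which the arm holds its last target.

### The job

Take the overflow plug off the rubber mat and seat its cone in the conical waste of the basin: feel for the bottom of its travel and push it firmly home with a steady 10 to 15 N for about a second, never pressing harder than 25 N. Then, with the cone still in the waste and bearing against it, rock the plug some 6 degrees or more to one side to check that it has not wedged, and leave it upright, fully home and let go. Do not disturb the jars and the beaker.

Things in the scene. Friction and masses are not known exactly. Their poses are not given: they have to be found in the camera images.
- plug_mid (a point): Half-way up the loose overflow plug, on its axis, 57.5 mm above its underside; z points up the tube. The plug is 115 mm tall and weighs 0.17 to 0.35 kg: a grey cone foot 20 mm high, 26 mm across at the bottom and 54 mm at its top, with a plain steel tube 24 mm across on it, from 20 to 115 mm up. It starts upright on the rubber mat; grasp it by the tube, from above.
- plug_foot (a point): Centre of the underside of the plug's cone; z points up the tube. Fully home it is 18 mm below the mouth of the conical cup, so 18 to 34 mm below the well's flange: the depth must be felt. The cup does not give. Raised some 3 mm from home, the cone has room to tilt some 6 degrees in the cup.
- seat (a point): Centre of the well (62 mm across) in the basin's deck, at the top of its flange, z up. On its axis sits the waste, a rigid slippery conical cup of white plastic: 51 mm across at its mouth, 22 mm deep, 20 mm across at the bottom, same slope as the plug's cone (0.7 mm of radius per mm). It is packed with washers: its mouth lies 0 to 16 mm below the flange, different each time, given by no pose.
- basin: Fixed stainless rinse basin, 262 mm (x) by 242 mm (y), walls 75 mm high and 6 mm thick, deck 50 mm above the counter. Origin under its centre at counter height; the axis of the well lies 25 mm along its +x and 25 mm along its +y from there, the flange's top 52 mm above the counter.
- mat: Fixed black rubber mat, 240 by 240 by 6 mm, on which the plug and the bystanders stand; origin in the centre of its underside.
- pill_jar: Bystander: amber glass jar with a white cap, 42 mm across, 52 mm high, standing on the mat; origin in the centre of its underside.
- beaker: Bystander: open steel beaker, 56 mm across, 55 mm high, standing on the mat; origin in the centre of its underside.
- salve_jar: Bystander: white jar, 52 mm across, 45 mm high, standing on the mat; origin in the centre of its underside.
Not all that is in view belongs to the job. Leave any red look-alike of the part that bears plug_mid alone.

How it is judged:
By the outcome, as a careful person would: the job done as asked, in the order asked, and still so for the second after the job is handed in, with the robot touching nothing.
It also fails if it takes over 54 s, if anything falls off the work surface, if the arm or the gripper's body presses on something with over 40 N, if the wrist force passes 120 N, or if a joint passes its speed limit or range.

## Working session

There is one attempt and no reset: what is moved stays moved. The work goes in short steps, Python scripts to look and compute and a tool call to move; the robot and the scene stay as the last step left them, time stands still between calls to the robot, and variables do not carry over. Pictures are saved under pics/ and viewed, and the job is handed in when it is done.

Besides the shell and the picture viewer there is one more tool, called after "Emit:" in YAML: its name, and indented under it one key for each argument. arm_command: Moves the arm, as the interface text tells. Its arguments: {"type":"object","properties":{"commands":{"type":"array"},"grip_force":{"type":"number"}},"required":["commands"]}

```bash
ls; mkdir -p pics
python3 - <<'E'
from rig import manip
import cv2
print(manip.get_state(), manip.finger_overhang)
for n in("scene","top"):
    im=manip.get_image(n); cv2.imwrite(f"pics/{n}0.png",im["pixels"][:,:,::-1]); print(n,im["R"],im["t"],im["intrinsics"])
E
```

```text
pics
{'clock': 0.0, 'qpos': array([ 1.01198640e+00,  2.76596634e-01,  1.50615420e+00,  4.89218649e-06,
        1.36072378e+00, -1.21012736e-01]), 'qd': array([-0.00089447,  0.00051816,  0.00193263, -0.00184659,  0.00029264,
        0.00076498]), 'effort': array([-6.93330512e-04, -4.16776335e+01, -2.45802212e+01, -3.67527982e-04,
        1.13177451e-02, -2.39163164e-06]), 'position': array([0.24350308, 0.52032511, 0.24743037]), 'ee_rot': array([-0.59636067,  0.59693104,  0.37888966, -0.38009198]), 'contact_force': array([ 0.44999655,  0.22704801, -0.6364333 ]), 'moment': array([-0.00435485, -0.00642732,  0.04408668]), 'width': 0.085580030753867} 0.017
scene [[ 0.30934868  0.95084704 -0.013903  ]
 [ 0.80024736 -0.26819497 -0.536354  ]
 [-0.51371933  0.15479456 -0.8438786 ]] [-0.26263104 -0.39155052  1.10067632] [[372.6891088    0.         316.57798723]
 [  0.         372.6891088  199.92435232]
 [  0.           0.           1.        ]]
top [[ 0.01750174 -0.99961242  0.02164954]
 [-0.99109872 -0.02020258 -0.13158714]
 [ 0.13197352 -0.01915382 -0.99106817]] [0.06243248 0.55569263 0.72805918] [[367.52784051   0.         314.95822762]
 [  0.         367.52784051 196.99502777]
 [  0.           0.           1.        ]]
```

View pics/scene0.png

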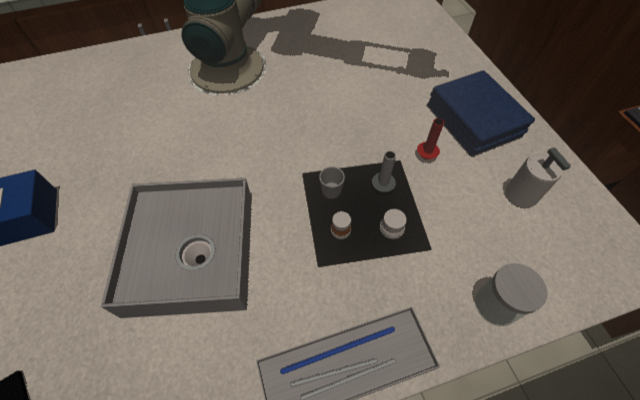

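View pics/top0.png

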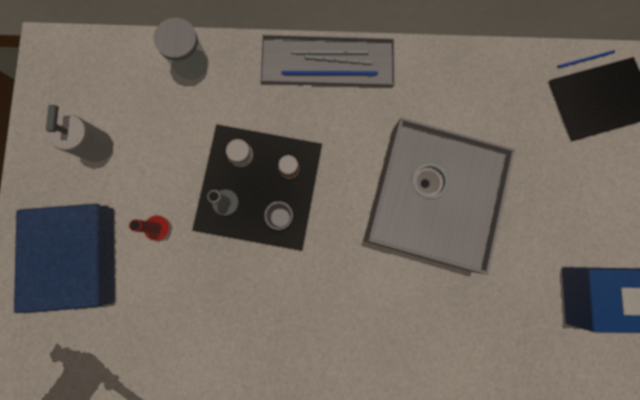

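Top view: the grey plug is on the mat with its tube top at about (214,197) and cone at (224,203). The only look-alike is the red plug off the mat at (150,228), or (430,145) in the scene view. The bystanders are the white jar (238,152), the amber jar (288,166) and the beaker (279,215). The well is at (429,182). I choose the grey plug and will check it in a close crop.

```bash
cat > h.py <<'E'
from rig import manip
import numpy as np, cv2
from scipy.spatial.transform import Rotation
def cloud(im):
    K=im["intrinsics"];z=im["range_z"].astype(float)
    v,u=np.mgrid[0:z.shape[0],0:z.shape[1]]
    P=np.stack([(u-K[0,2])/K[0,0]*z,(v-K[1,2])/K[1,1]*z,z],-1)
    W=(P-im["t"])@im["R"]
    W[z<=0]=np.nan
    return W
def proj(im,X):
    c=im["R"]@np.asarray(X)+im["t"];p=im["intrinsics"]@c;return p[:2]/p[2]
def rot(s):
    return Rotation.from_quat(np.asarray(s["ee_rot"]),scalar_first=True).as_matrix()
def fitc(xy):
    A=np.c_[2*xy,np.ones(len(xy))];b=(xy**2).sum(1);s=np.linalg.lstsq(A,b,rcond=None)[0]
    return s[:2],np.sqrt(s[2]+s[:2]@s[:2])
E
python3 - <<'E'
from h import *
s=manip.get_state();print(rot(s).round(3))
for n,box in (("top",(190,180,250,220)),("scene",(360,140,410,200))):
    im=manip.get_image(n);W=cloud(im);a,b,c,d=box
    cv2.imwrite(f"pics/{n}crop.png",cv2.resize(im["pixels"][b-30:d+30,a-30:c+30,::-1],None,fx=5,fy=5)[:600,:800])
    px=im["pixels"].astype(int)
    w=W[b:d,a:c].reshape(-1,3);
    t=w[(w[:,2]>.035)];print(n,"tube",len(t),np.nanmedian(t,0),np.nanmin(t,0),np.nanmax(t,0))
    tt=w[w[:,2]>.112];print(" top",len(tt),tt.mean(0),tt.min(0),tt.max(0))
    for lo in(.03,.045,.06,.075,.09,.105):
        q=w[(w[:,2]>lo)&(w[:,2]<lo+.015)]; print(lo,len(q),q.mean(0))
    # all else
    for nm,zlo,zhi,bb in (("salve",.04,.06,(225,138,252,168) if n=="top" else (378,205,410,240)),("pill",.045,.07,(277,153,300,180) if n=="top" else (328,208,355,240)),("beaker",.05,.07,(262,198,296,232) if n=="top" else (316,165,348,200))):
        q=W[bb[1]:bb[3],bb[0]:bb[2]].reshape(-1,3);q=q[(q[:,2]>zlo)&(q[:,2]<zhi)];print(nm,len(q),q.min(0),q.max(0),(q.min(0)+q.max(0))/2)
E
```

```text
[[ 0.424 -0.001 -0.906]
 [ 0.906 -0.001  0.424]
 [-0.002 -1.     0.   ]]
top tube 258 [0.53956456 0.25613684 0.11598255] [0.53052765 0.25006059 0.03570383] [0.55244139 0.27320546 0.12374259]
 top 141 [0.54165769 0.26095014 0.1205063 ] [0.53066421 0.25007665 0.11245612] [0.55244139 0.27320546 0.12374259]
0.03 18 [0.53820363 0.25330811 0.0382849 ]
0.045 22 [0.53867815 0.2533963  0.05206882]
0.06 22 [0.53826185 0.25375615 0.06760453]
0.075 23 [0.53858159 0.25402271 0.08256483]
0.09 24 [0.53750036 0.2536382  0.09776805]
0.105 48 [0.53949274 0.25667199 0.11543475]
salve 414 [0.62547988 0.21380343 0.04031663] [0.67092047 0.25884244 0.05449925] [0.64820018 0.23632293 0.04740794]
pill 280 [0.60021019 0.11318285 0.04503302] [0.63772612 0.14994525 0.0610811 ] [0.61896815 0.13156405 0.05305706]
beaker 173 [0.48741286 0.12055864 0.05012799] [0.5418366  0.17458658 0.06379922] [0.51462473 0.14757261 0.0569636 ]
scene tube 355 [0.54823284 0.25396665 0.09304444] [0.52744305 0.2464185  0.03618307] [0.55289468 0.27033417 0.12287263]
 top 112 [0.54286617 0.25759165 0.11936248] [0.52744305 0.24730554 0.11213221] [0.55287748 0.27033417 0.12287263]
0.03 42 [0.54776143 0.25439278 0.03780942]
0.045 45 [0.54842097 0.25394669 0.05332172]
0.06 47 [0.54752197 0.25416158 0.06775385]
0.075 48 [0.54792613 0.2541472  0.08259619]
0.09 51 [0.54805749 0.25410598 0.09731868]
0.105 80 [0.54510867 0.2560401  0.11459889]
salve 397 [0.62336867 0.21121377 0.04002354] [0.67030504 0.25696387 0.05356273] [0.64683685 0.23408882 0.04679314]
pill 290 [0.5988378  0.10912135 0.04537863] [0.6376722  0.14701245 0.06058079] [0.618255   0.1280669  0.05297971]
beaker 209 [0.48484747 0.11663576 0.05005444] [0.54131616 0.17139059 0.06282917] [0.51308182 0.14401317 0.0564418 ]
```

Run:
```python
from h import *
for n,box in (("top",(355,110,520,280)),("scene",(95,165,255,325))):
    im=manip.get_image(n);W=cloud(im);a,b,c,d=box
    w=W[b:d,a:c].reshape(-1,3)
    rim=w[(w[:,2]>.068)&(w[:,2]<.082)]
    r=cv2.minAreaRect((rim[:,:2]*1000).astype(np.float32));print(n,"rim",r,np.median(rim[:,2]))
    dk=w[(w[:,2]>.04)&(w[:,2]<.06)];print("deck",np.median(dk,0))
    # well
    m=(w[:,2]<.045)&(w[:,2]>.0)
    q=w[m]; 
    ww=W[(160 if n=="top" else 230):(205 if n=="top" else 275),(405 if n=="top" else 170):(452 if n=="top" else 222)].reshape(-1,3)
    q=ww[ww[:,2]<.046];print("well",len(q),q.min(0),q.max(0),(q.min(0)+q.max(0))/2)
    print(np.histogram(ww[:,2],bins=np.arange(0,.06,.004)))
    u,v,_=0,0,0
    cx=(429,182) if n=="top" else (197,252)
    cv2.imwrite(f"pics/{n}well.png",cv2.resize(im["pixels"][cx[1]-40:cx[1]+40,cx[0]-50:cx[0]+50,::-1],None,fx=7,fy=7,interpolation=cv2.INTER_CUBIC))
```

```text
top rim ((562.7218627929688, -180.8291015625), (242.9823760986328, 262.34521484375), 75.27281951904297) 0.07402990936254869
deck [ 0.5547264  -0.18835426  0.05034901]
well 648 [ 0.56522862 -0.20014132  0.0117625 ] [ 0.63477242 -0.13625965  0.04591608] [ 0.60000052 -0.16820048  0.02883929]
(array([   0,    0,    2,   59,   61,   50,   76,   68,  112,  175,   30,
         63, 1155,  257]), array([0.   , 0.004, 0.008, 0.012, 0.016, 0.02 , 0.024, 0.028, 0.032,
       0.036, 0.04 , 0.044, 0.048, 0.052, 0.056]))
scene rim ((562.03857421875, -183.63731384277344), (243.33056640625, 263.7779541015625), 75.39669036865234) 0.07381562974567753
deck [ 0.56882206 -0.19421286  0.05032955]
well 655 [ 0.55958259 -0.19681177  0.01304178] [ 0.61251736 -0.1378737   0.04597434] [ 0.58604998 -0.16734273  0.02950806]
(array([   0,    0,    0,   60,   63,   61,   71,   72,  116,  156,   38,
         65, 1405,  216]), array([0.   , 0.004, 0.008, 0.012, 0.016, 0.02 , 0.024, 0.028, 0.032,
       0.036, 0.04 , 0.044, 0.048, 0.052, 0.056]))
```

Run:
```python
import cv2,numpy as np
a=cv2.imread('pics/topcrop.png');b=cv2.imread('pics/scenecrop.png');h=max(a.shape[0],b.shape[0])
f=lambda i:cv2.copyMakeBorder(i,0,h-i.shape[0],0,0,0)
x=np.hstack([f(a),f(b)]);cv2.imwrite('pics/both.png',cv2.resize(x,None,fx=800/x.shape[1],fy=800/x.shape[1]))
a=cv2.imread('pics/topwell.png');b=cv2.imread('pics/scenewell.png')
x=np.hstack([a,b]);cv2.imwrite('pics/bothw.png',cv2.resize(x,None,fx=800/x.shape[1],fy=800/x.shape[1]))
```

```text
(no output)
```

View pics/both.png

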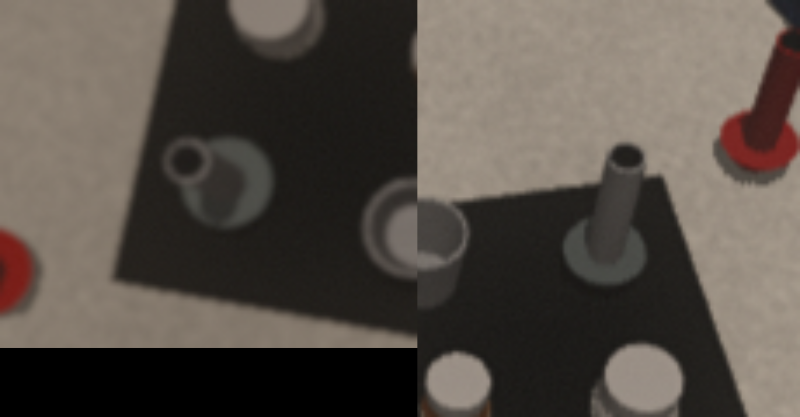

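View pics/bothw.png

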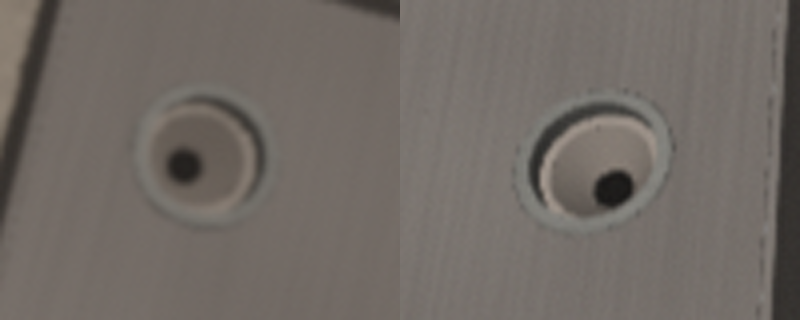

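The crop shows the grey plug upright on the mat, with its foot at top (224,203). The red one is off the mat and I'll leave it alone. Both depth clouds put the plug at about (0.5405, 0.260), top z 0.121 as expected. The basin rim rectangle is 243x263 mm with yaw near −14.7°, so the well is near (0.593, −0.165). Cup mouth is seen at about z 0.040. Next I move above the plug.

Emit:
arm_command:
  commands:
    - [8.5, [1.5, -1.3, 0], 0]
    - [8.5, [3, -2.6, 0], 0]
    - [8.5, [3.4, -3, 0], 0]
    - [8.5, [3.4, -3, 0], 0]
    - [8.5, [3.4, -3, 0], 0]
    - [8.5, [3.4, -3, 0], 0]
    - [8.5, [3.4, -3, 0], 0]
    - [8.5, [3.4, -3, 0], 0]
    - [8.5, [3, -2.6, 0], 0]
    - [8.5, [1.8, -1.5, 0], 0]
    - [8.5, [0, 0, 0], 0]
    - [8.5, [0, 0, 0], 0]

```text
clock: 1.5
position: [0.5407, 0.2606, 0.248]
ee_rot: [0.597, -0.597, -0.379, 0.379]
contact_force: [0.4, -0.2, 0.2]
width: 0.085
```

Run:
```python
from h import *
s=manip.get_state();print(s["clock"],s["position"],s["contact_force"],rot(s).round(3).tolist())
im=manip.get_image("wrist");print(im["R"].round(3),(-im["R"].T@im["t"]).round(4),proj(im,[.5405,.26,.121]))
cv2.imwrite("pics/w1.png",im["pixels"][:,:,::-1])
W=cloud(im).reshape(-1,3);q=W[(W[:,2]>.114)&(W[:,2]<.13)&(abs(W[:,0]-.54)<.03)&(abs(W[:,1]-.26)<.03)]
print(len(q),q.min(0),q.max(0),(q.min(0)+q.max(0))/2)
```

```text
1.5 [0.54065237 0.26056312 0.24798329] [ 0.41107372 -0.15461032  0.20056195] [[0.425, -0.001, -0.905], [0.905, 0.0, 0.425], [-0.0, -1.0, 0.001]]
[[ 0.425  0.905  0.001]
 [ 0.862 -0.405  0.305]
 [ 0.277 -0.129 -0.952]] [0.4695 0.2942 0.3727] [316.70471438 195.52554635]
781 [0.52869507 0.25063623 0.11406117] [0.5521353  0.27369199 0.12214076] [0.54041518 0.26216411 0.11810097]
```

View pics/w1.png

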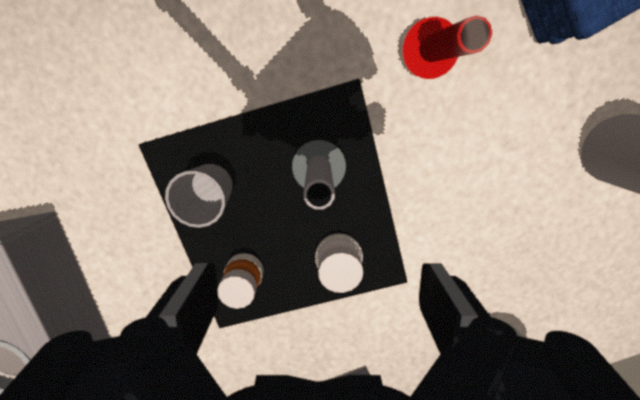

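The wrist view shows the plug's tube top at (319,193), within 3 px of the prediction, and its depth gives (0.5404, 0.2622). The jaws straddle it clear of the jars at (340,265) and (240,285). I'll descend and grip about 80 mm above the foot.

Emit:
arm_command:
  commands:
    - [8.5, [0, 0, -3], 0]
    - [8.5, [0, 0, -4], 0]
    - [8.5, [0, 0, -4], 0]
    - [8.5, [0, 0, -3], 0]
    - [8.5, [0, 0, -1.6], 0]
    - [8.5, [0, 0, -0.8], 0]
    - [8.5, [0, 0, 0], 0]
  grip_force: 50

```text
clock: 2.25
position: [0.5395, 0.2615, 0.0836]
ee_rot: [0.597, -0.596, -0.379, 0.381]
contact_force: [-0.5, 0.1, 0.9]
width: 0.0851
```

Emit:
arm_command:
  commands:
    - [4, [0, 0, 0], 0]
    - [3, [0, 0, 0], 0]
    - [2, [0, 0, 0], 0]
    - [1.5, [0, 0, 0], 0]
    - [1.5, [0, 0, 0], 0]
    - [1.5, [0, 0, 0], 0]
    - [1.5, [0, 0, 0], 0]

```text
clock: 2.95
position: [0.5413, 0.2609, 0.0852]
ee_rot: [-0.597, 0.597, 0.38, -0.379]
contact_force: [-1.7, -0.7, 6.3]
width: 0.0228
```

Run:
```python
from h import *
s=manip.get_state();print(s["clock"],s["position"],s["contact_force"],s["width"])
im=manip.get_image("scene")
cv2.imwrite("pics/s2.png",cv2.resize(im["pixels"][100:260,280:480,::-1],None,fx=3,fy=3))
```

```text
2.95 [0.5412685  0.26089076 0.08518543] [-1.65935784 -0.67116772  6.25563352] 0.022775711518023906
```

View pics/s2.png

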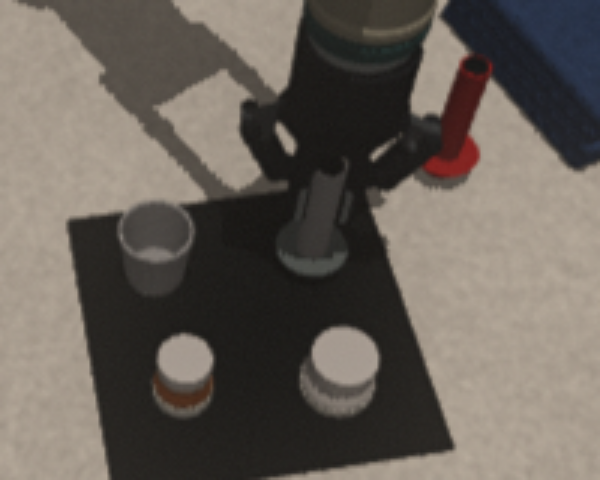

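Gripped at 22.8 mm on the 24 mm tube, and the bystanders look unmoved. Next I lift 110 mm and carry the plug over.

Emit:
arm_command:
  commands:
    - [1.5, [0, 0, 1], 0]
    - [1.5, [0, 0, 2], 0]
    - [1.5, [0, 0, 3], 0]
    - [1.5, [0, 0, 3], 0]
    - [1.5, [0, 0, 2], 0]
    - [1.5, [0, 0, 0], 0]
    - [1.5, [0, 0, 0], 0]

```text
clock: 3.7
position: [0.5402, 0.2606, 0.1936]
ee_rot: [0.597, -0.597, -0.379, 0.38]
contact_force: [-0.2, -0.2, -3.2]
width: 0.0229
```

Emit:
arm_command:
  commands:
    - [1.5, [0.2, -1.5, 0], 0]
    - [1.5, [0.4, -3, 0], 0]
    - [1.5, [0.5, -4, 0], 0]
    - [1.5, [0.5, -4.5, 0], 0]
    - [1.5, [0.6, -4.5, 0], 0]
    - [1.5, [0.6, -4.5, 0], 0]
    - [1.5, [0.6, -4.5, 0], 0]
    - [1.5, [0.6, -4.5, 0], 0]
    - [1.5, [0.5, -4.5, 0], 0]
    - [1.5, [0.4, -3.5, 0], 0]
    - [1.5, [0.3, -2.5, 0], 0]
    - [1.5, [0, -1, 0], 0]

```text
clock: 4.9
position: [0.5917, -0.1677, 0.1922]
ee_rot: [0.598, -0.597, -0.378, 0.38]
contact_force: [0.6, 0.9, -2.1]
width: 0.023
```

Emit:
arm_command:
  commands:
    - [1.5, [0, 0, 0], 0]
    - [1.5, [0, 0, 0], 0]
    - [1.5, [0, 0, 0], 0]

```text
clock: 5.2
position: [0.5923, -0.1626, 0.194]
ee_rot: [0.597, -0.596, -0.38, 0.38]
contact_force: [0.3, 1.1, -2.3]
width: 0.023
```

```bash
cat > look.py <<'E'
from h import *
import sys
s=manip.get_state();print(s["clock"],s["position"].round(4),s["contact_force"].round(2),s["moment"].round(3),s["width"].round(4),rot(s).round(3).tolist())
tag=sys.argv[1]; o=[]
for n in ("scene","top","wrist"):
    im=manip.get_image(n); x,y,z=s["position"]
    p=proj(im,[x,y,z-.04]).astype(int)
    h=80 if n!="wrist" else 200
    a=max(0,min(640-2*h,p[0]-h)); b=max(0,min(400-2*h,p[1]-h))
    o.append(cv2.resize(im["pixels"][b:b+2*h,a:a+2*h,::-1],(400,400),interpolation=cv2.INTER_CUBIC)); print(n,"crop origin",a,b,"scale",400/(2*h))
    np.savez(f"pics/{tag}_{n}.npz",**{k:im[k] for k in im})
x=np.hstack(o);cv2.imwrite(f"pics/{tag}.png",cv2.resize(x,(800,267),interpolation=cv2.INTER_AREA))
E
python3 look.py L3
```

```text
Traceback (most recent call last):
  File "look.py", line 3, in <module>
    s=manip.get_state();print(s["clock"],s["position"].round(4),s["contact_force"].round(2),s["moment"].round(3),s["width"].round(4),rot(s).round(3).tolist())
                                                                                                                 ^^^^^^^^^^^^^^^^
AttributeError: 'float' object has no attribute 'round'
```

```bash
sed -i 's/s\["width"\].round(4)/round(s["width"],4)/' look.py; python3 look.py L3
python3 - <<'E'
from h import *
for n in("top","scene"):
    im=dict(np.load(f"pics/L3_{n}.npz"));W=cloud(im).reshape(-1,3)
    q=W[(abs(W[:,0]-.592)<.06)&(abs(W[:,1]+.163)<.06)]
    for lo in np.arange(.095,.15,.005):
        k=q[(q[:,2]>lo)&(q[:,2]<=lo+.005)]
        if len(k)>4: print(n,round(lo,3),len(k),k.min(0).round(4),k.max(0).round(4))
    print(n,"well centre pixel",proj(im,[.593,-.1645,.052]))
E
```

```text
5.2 [ 0.5923 -0.1626  0.194 ] [ 0.28  1.05 -2.34] [0.023 0.001 0.001] 0.023 [[0.423, -0.001, -0.906], [0.906, 0.001, 0.423], [0.001, -1.0, 0.001]]
scene crop origin 99 145 scale 2.5
top crop origin 368 89 scale 2.5
wrist crop origin 117 0 scale 1.0
top 0.13 199 [ 0.5664 -0.1876  0.132 ] [ 0.6187 -0.1358  0.135 ]
top 0.135 171 [ 0.5679 -0.1852  0.135 ] [ 0.6183 -0.1351  0.14  ]
top 0.14 13 [ 0.5813 -0.1632  0.1402] [ 0.6001 -0.1497  0.1446]
top 0.145 15 [ 0.5828 -0.1573  0.145 ] [ 0.599  -0.1493  0.1499]
top well centre pixel [430.54697068 179.75749689]
scene 0.13 302 [ 0.5691 -0.1907  0.131 ] [ 0.619  -0.1377  0.135 ]
scene 0.135 126 [ 0.5701 -0.19    0.135 ] [ 0.6182 -0.1387  0.14  ]
scene 0.14 24 [ 0.591  -0.1747  0.1403] [ 0.6044 -0.1527  0.1448]
scene 0.145 17 [ 0.5895 -0.1717  0.1452] [ 0.6042 -0.1522  0.1499]
scene well centre pixel [195.37783069 250.81175592]
```

View pics/L3.png

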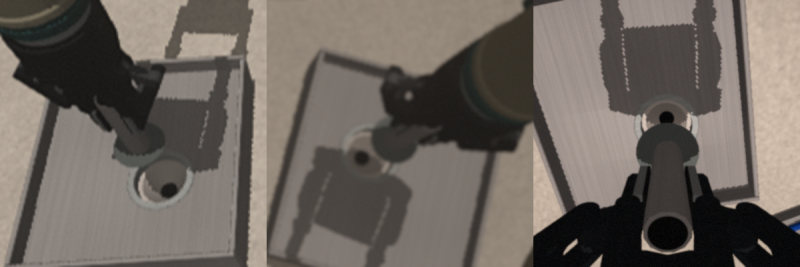

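The cone's top is centred within about 1.5 mm of the well in each camera: top (+0.7, −1.4) mm, scene (−1.5, −1.3) mm. I'll correct by (−0.4, −1.4) mm and lower to just above the earliest possible contact.

Emit:
arm_command:
  commands:
    - [1.5, [-0.04, -0.14, -1], 0]
    - [1.5, [0, 0, -2], 0]
    - [1.5, [0, 0, -2], 0]
    - [1.5, [0, 0, -1.5], 0]
    - [1.5, [0, 0, -0.8], 0]
    - [1.5, [0, 0, 0], 0]
    - [1.5, [0, 0, 0], 0]
    - [1.5, [0, 0, 0], 0]

```text
clock: 6.15
position: [0.5931, -0.1658, 0.1223]
ee_rot: [-0.596, 0.597, 0.38, -0.379]
contact_force: [0.2, 0.6, -2.8]
width: 0.0229
```

```bash
python3 look.py L4
```

```text
6.15 [ 0.5931 -0.1658  0.1223] [ 0.25  0.59 -2.8 ] [ 0.072 -0.05  -0.002] 0.0229 [[0.424, 0.002, -0.906], [0.906, -0.001, 0.424], [0.0, -1.0, -0.002]]
scene crop origin 110 164 scale 2.5
top crop origin 356 96 scale 2.5
wrist crop origin 117 0 scale 1.0
```

View pics/L4.png

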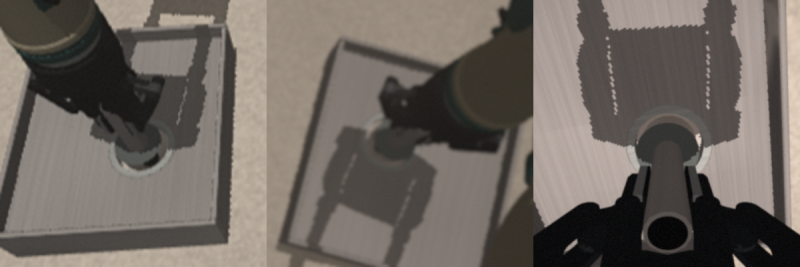

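The cone is centred over the well ring (wrist view (667,140) in the montage), and the force shows only the plug's weight, about 2.7 N. Feeling downward now.

Emit:
arm_command:
  commands:
    - [1.5, [0, 0, -0.3], 0]
    - [1.5, [0, 0, -0.3], 0]
    - [1.5, [0, 0, -0.3], 0]
    - [1.5, [0, 0, 0], 0]
    - [1.5, [0, 0, 0], 0]

```text
clock: 6.8
position: [0.5923, -0.1656, 0.1121]
ee_rot: [0.597, -0.596, -0.379, 0.38]
contact_force: [1.2, 0.1, -2.4]
width: 0.0229
```

Emit:
arm_command:
  commands:
    - [1.5, [0, 0, -0.15], 0]
    - [1.5, [0, 0, -0.15], 0]
    - [1.5, [0, 0, 0], 0]
    - [1.5, [0, 0, 0], 0]

```text
clock: 7.2
position: [0.5924, -0.1656, 0.1093]
ee_rot: [0.597, -0.597, -0.38, 0.379]
contact_force: [1.0, 0.3, -2.4]
width: 0.0231
```

Emit:
arm_command:
  commands:
    - [1.5, [0, 0, -0.1], 0]
    - [1.5, [0, 0, -0.1], 0]
    - [1.5, [0, 0, 0], 0]
    - [1.5, [0, 0, 0], 0]

```text
clock: 7.6
position: [0.5924, -0.1656, 0.1073]
ee_rot: [0.597, -0.597, -0.38, 0.379]
contact_force: [0.2, 0.1, -2.7]
width: 0.023
```

Emit:
arm_command:
  commands:
    - [1.5, [0, 0, -0.1], 0]
    - [1.5, [0, 0, -0.1], 0]
    - [1.5, [0, 0, 0], 0]
    - [1.5, [0, 0, 0], 0]

```text
clock: 8.0
position: [0.5924, -0.1656, 0.1052]
ee_rot: [0.597, -0.597, -0.379, 0.379]
contact_force: [-1.3, -0.5, -2.4]
width: 0.0228
```

Emit:
arm_command:
  commands:
    - [1.5, [0, 0, -0.1], 0]
    - [1.5, [0, 0, -0.1], 0]
    - [1.5, [0, 0, 0], 0]
    - [1.5, [0, 0, 0], 0]

```text
clock: 8.4
position: [0.5924, -0.1656, 0.1032]
ee_rot: [0.597, -0.597, -0.379, 0.379]
contact_force: [0.1, 0.0, -2.5]
width: 0.0229
```

Emit:
arm_command:
  commands:
    - [1.5, [0, 0, -0.1], 0]
    - [1.5, [0, 0, 0], 0]
    - [1.5, [0, 0, 0], 0]

```text
clock: 8.7
position: [0.5924, -0.1656, 0.1023]
ee_rot: [0.597, -0.597, -0.38, 0.379]
contact_force: [-0.8, 0.1, -3.4]
width: 0.0225
```

Emit:
arm_command:
  commands:
    - [1.5, [0, 0, -0.1], 0]
    - [1.5, [0, 0, 0], 0]
    - [1.5, [0, 0, 0], 0]

```text
clock: 9.0
position: [0.5924, -0.1656, 0.1013]
ee_rot: [0.597, -0.597, -0.379, 0.379]
contact_force: [1.0, 0.3, -2.3]
width: 0.0229
```

Emit:
arm_command:
  commands:
    - [1.5, [0, 0, -0.05], 0]
    - [1.5, [0, 0, 0], 0]
    - [1.5, [0, 0, 0], 0]

```text
clock: 9.3
position: [0.5924, -0.1656, 0.1008]
ee_rot: [0.597, -0.597, -0.38, 0.379]
contact_force: [0.3, -0.0, -2.9]
width: 0.0229
```

Emit:
arm_command:
  commands:
    - [1.5, [0, 0, -0.05], 0]
    - [1.5, [0, 0, 0], 0]
    - [1.5, [0, 0, 0], 0]

```text
clock: 9.6
position: [0.5924, -0.1655, 0.1003]
ee_rot: [0.597, -0.597, -0.38, 0.379]
contact_force: [0.3, -0.3, -2.5]
width: 0.0226
```

Emit:
arm_command:
  commands:
    - [1.5, [0, 0, -0.05], 0]
    - [1.5, [0, 0, 0], 0]
    - [1.5, [0, 0, 0], 0]

```text
clock: 9.9
position: [0.5925, -0.1653, 0.0998]
ee_rot: [0.597, -0.597, -0.38, 0.379]
contact_force: [-0.3, 1.7, -2.9]
width: 0.0229
```

Emit:
arm_command:
  commands:
    - [1.5, [0, 0, -0.05], 0]
    - [1.5, [0, 0, 0], 0]
    - [1.5, [0, 0, 0], 0]

```text
clock: 10.2
position: [0.5925, -0.1653, 0.0994]
ee_rot: [0.597, -0.597, -0.38, 0.379]
contact_force: [1.3, 1.8, -0.8]
width: 0.0226
```

Emit:
arm_command:
  commands:
    - [1.5, [0, 0, -0.05], 0]
    - [1.5, [0, 0, 0], 0]
    - [1.5, [0, 0, 0], 0]

```text
clock: 10.5
position: [0.5926, -0.1651, 0.0991]
ee_rot: [0.597, -0.597, -0.38, 0.379]
contact_force: [-0.1, 4.2, 0.9]
width: 0.0229
```

Contact: the cup pushes the cone toward +y, so the plug is about 1 mm too far in −y. I'll ease +y and keep feeling.

Emit:
arm_command:
  commands:
    - [1.5, [0, 0.07, 0], 0]
    - [1.5, [0, 0, 0], 0]
    - [1.5, [0, 0, 0], 0]

```text
clock: 10.8
position: [0.5925, -0.1649, 0.0989]
ee_rot: [-0.597, 0.597, 0.38, -0.379]
contact_force: [1.1, 3.7, 1.0]
width: 0.023
```

Emit:
arm_command:
  commands:
    - [1.5, [0, 0, -0.05], 0]
    - [1.5, [0, 0, 0], 0]
    - [1.5, [0, 0, 0], 0]

```text
clock: 11.1
position: [0.5926, -0.1648, 0.0986]
ee_rot: [-0.597, 0.597, 0.38, -0.379]
contact_force: [0.0, 4.7, 3.5]
width: 0.0227
```

Emit:
arm_command:
  commands:
    - [1.5, [0, 0, -0.05], 0]
    - [1.5, [0, 0, 0], 0]
    - [1.5, [0, 0, 0], 0]

```text
clock: 11.4
position: [0.5926, -0.1648, 0.0986]
ee_rot: [-0.597, 0.597, 0.38, -0.379]
contact_force: [0.3, 4.3, 7.0]
width: 0.023
```

Emit:
arm_command:
  commands:
    - [1.5, [0, 0.06, 0], 0]
    - [1.5, [0, 0, 0], 0]
    - [1.5, [0, 0, 0], 0]

```text
clock: 11.7
position: [0.5926, -0.1646, 0.0985]
ee_rot: [-0.596, 0.597, 0.38, -0.379]
contact_force: [0.3, 3.9, 5.2]
width: 0.0229
```

Emit:
arm_command:
  commands:
    - [1.5, [0, 0.1, 0], 0]
    - [1.5, [0, 0, 0], 0]
    - [1.5, [0, 0, 0], 0]

```text
clock: 12.0
position: [0.5926, -0.1642, 0.0983]
ee_rot: [-0.596, 0.597, 0.379, -0.38]
contact_force: [-1.0, 0.9, 5.8]
width: 0.023
```

Lateral load is nearly gone, so I go down in small steps to confirm the stop.

Emit:
arm_command:
  commands:
    - [1.5, [0, 0.03, -0.04], 0]
    - [1.5, [0, 0, 0], 0]
    - [1.5, [0, 0, 0], 0]

```text
clock: 12.3
position: [0.5927, -0.1641, 0.0983]
ee_rot: [-0.596, 0.597, 0.38, -0.38]
contact_force: [-1.0, 0.9, 7.1]
width: 0.0229
```

```bash
python3 -c "
from h import *
s=manip.get_state();print(s['clock'],s['position'].round(5),s['contact_force'].round(2),s['moment'].round(3),rot(s).round(4).tolist())"
```

```text
12.3 [ 0.59266 -0.16414  0.09828] [-0.95  0.87  7.12] [0.214 0.166 0.03 ] [[0.4235, 0.001, -0.9059], [0.9059, -0.0022, 0.4235], [-0.0016, -1.0, -0.0018]]
```

z has stopped at 0.0983 with the load rising, so it is seated. I press to about 12.5 N and hold.

Emit:
arm_command:
  commands:
    - [1.5, [0, 0, -0.05], 0]
    - [1.5, [0, 0, 0], 0]
    - [1.5, [0, 0, 0], 0]

```text
clock: 12.6
position: [0.5927, -0.1642, 0.0982]
ee_rot: [-0.596, 0.597, 0.38, -0.38]
contact_force: [-1.1, 1.5, 10.5]
width: 0.0229
```

Emit:
arm_command:
  commands:
    - [1.5, [0, 0, 0], 0]
    - [1.5, [0, 0, 0], 0]
    - [1.5, [0, 0, 0], 0]
    - [1.5, [0, 0, 0], 0]
    - [1.5, [0, 0, 0], 0]
    - [1.5, [0, 0, 0], 0]

```text
clock: 13.2
position: [0.5927, -0.1642, 0.0982]
ee_rot: [-0.596, 0.597, 0.38, -0.38]
contact_force: [-1.6, 1.4, 9.8]
width: 0.0229
```

Emit:
arm_command:
  commands:
    - [1.5, [0, 0, 0], 0]
    - [1.5, [0, 0, 0], 0]
    - [1.5, [0, 0, 0], 0]
    - [1.5, [0, 0, 0], 0]
    - [1.5, [0, 0, 0], 0]
    - [1.5, [0, 0, 0], 0]

```text
clock: 13.8
position: [0.5927, -0.1642, 0.0982]
ee_rot: [-0.596, 0.598, 0.38, -0.38]
contact_force: [-0.9, 0.9, 9.2]
width: 0.0228
```

```bash
python3 look.py L5
python3 - <<'E'
from h import *
for n in("top","scene"):
    im=dict(np.load(f"pics/L5_{n}.npz"));W=cloud(im).reshape(-1,3)
    q=W[(abs(W[:,0]-.5925)<.024)&(abs(W[:,1]+.164)<.024)]
    print(n,np.histogram(q[:,2],bins=np.arange(.01,.14,.008))[0])
E
```

```text
13.8 [ 0.5927 -0.1642  0.0982] [-0.95  0.95  9.19] [ 0.272  0.287 -0.035] 0.0228 [[0.424, 0.001, -0.906], [0.906, -0.002, 0.424], [-0.002, -1.0, -0.002]]
scene crop origin 114 169 scale 2.5
top crop origin 351 99 scale 2.5
wrist crop origin 117 0 scale 1.0
top [  0   0   0 258  24  22  15  10  14  25  30  31  28  28  27  41]
scene [  0   0   0 284  30  33  29  19  15  32  50  46  51  43  58  95]
```

View pics/L5.png

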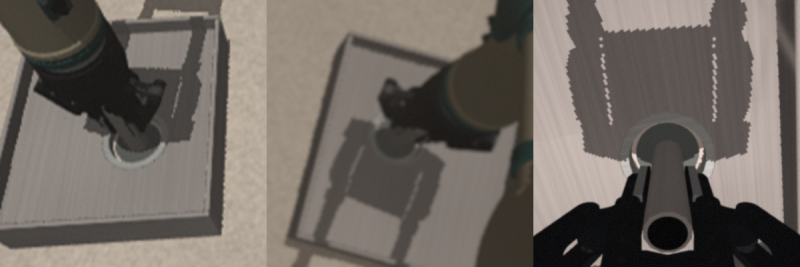

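The wrist view shows the cone deep in the well with its top ring visible around (668,140). The cone-top depth is in the 34-42 mm bin, as expected. The wrist reads 9-10 N, and adding the plug's 2.7 N gives about 12 N on the cup. I'll raise it slightly so that either reading is inside 10–15 N, and hold again.

Emit:
arm_command:
  commands:
    - [1.5, [0, 0, -0.04], 0]
    - [1.5, [0, 0, 0], 0]
    - [1.5, [0, 0, 0], 0]

```text
clock: 14.25
position: [0.5927, -0.1642, 0.0982]
ee_rot: [-0.596, 0.598, 0.38, -0.38]
contact_force: [-2.1, 0.6, 10.4]
width: 0.0226
```

Emit:
arm_command:
  commands:
    - [1.5, [0, 0, 0], 0]
    - [1.5, [0, 0, 0], 0]
    - [1.5, [0, 0, 0], 0]
    - [1.5, [0, 0, 0], 0]
    - [1.5, [0, 0, 0], 0]
    - [1.5, [0, 0, 0], 0]

```text
clock: 14.85
position: [0.5927, -0.1642, 0.0982]
ee_rot: [-0.596, 0.598, 0.38, -0.38]
contact_force: [-2.2, 2.1, 11.6]
width: 0.0225
```

Emit:
arm_command:
  commands:
    - [1.5, [0, 0, 0], 0]
    - [1.5, [0, 0, 0], 0]
    - [1.5, [0, 0, 0], 0]
    - [1.5, [0, 0, 0], 0]
    - [1.5, [0, 0, 0], 0]
    - [1.5, [0, 0, 0], 0]

```text
clock: 15.45
position: [0.5927, -0.1642, 0.0982]
ee_rot: [-0.596, 0.598, 0.38, -0.38]
contact_force: [-2.5, 2.0, 9.9]
width: 0.0227
```

Firm push done. For the rock, I lower the grip to 20 N so the plug can pivot between the pads, raise it about 3 mm, and shift perpendicular to the jaw axis in small steps.

Emit:
arm_command:
  commands:
    - [1.5, [0, 0, 0.2], 0]
    - [1.5, [0, 0, 0], 0]
    - [1.5, [0, 0, 0.28], 0]
    - [1.5, [0, 0, 0], 0]
    - [1.5, [0, 0, 0], 0]
  grip_force: 20

```text
clock: 15.95
position: [0.5919, -0.163, 0.1006]
ee_rot: [0.597, -0.596, -0.379, 0.38]
contact_force: [0.0, -0.7, -3.0]
width: 0.0228
```

Emit:
arm_command:
  commands:
    - [1.5, [-0.18, 0.08, 0], 0]
    - [1.5, [-0.18, 0.08, 0], 0]
    - [1.5, [0, 0, 0], 0]
    - [1.5, [0, 0, 0], 0]

```text
clock: 16.35
position: [0.5899, -0.1621, 0.102]
ee_rot: [-0.596, 0.598, 0.38, -0.379]
contact_force: [3.1, -2.7, -0.7]
width: 0.0224
```

Emit:
arm_command:
  commands:
    - [1.5, [-0.18, 0.08, 0], 0]
    - [1.5, [0, 0, 0], 0]
    - [1.5, [0, 0, 0], 0]

```text
clock: 16.65
position: [0.5891, -0.1618, 0.1025]
ee_rot: [-0.595, 0.598, 0.381, -0.378]
contact_force: [4.3, -3.8, 1.1]
width: 0.0227
```

Emit:
arm_command:
  commands:
    - [1.5, [-0.18, 0.08, 0], 0]
    - [1.5, [0, 0, 0], 0]
    - [1.5, [0, 0, 0], 0]

```text
clock: 16.95
position: [0.5884, -0.1615, 0.1031]
ee_rot: [-0.594, 0.599, 0.381, -0.378]
contact_force: [6.4, -3.4, 1.1]
width: 0.0226
```

```bash
python3 look.py L6
```

```text
16.95 [ 0.5884 -0.1615  0.1031] [ 6.39 -3.35  1.08] [-0.798 -1.167 -0.056] 0.0226 [[0.424, 0.008, -0.906], [0.906, -0.004, 0.424], [0.0, -1.0, -0.009]]
scene crop origin 114 165 scale 2.5
top crop origin 350 100 scale 2.5
wrist crop origin 117 0 scale 1.0
```

View pics/L6.png

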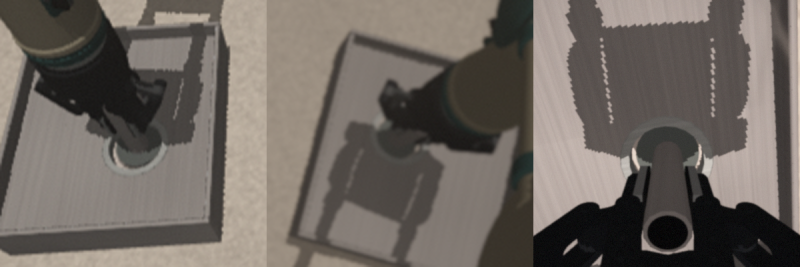

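With pads holding, the plug doesn't pivot: it climbs the cup wall (z 0.0982→0.1031, lateral 7 N) and stays upright. I'll stop that approach, return, set it back home, open the jaws a little and rock it with one finger against the tube instead.

Emit:
arm_command:
  commands:
    - [1.5, [0.36, -0.16, 0], 0]
    - [1.5, [0.36, -0.16, 0], 0]
    - [1.5, [0, 0, 0], 0]
    - [1.5, [0, 0, 0], 0]
    - [1.5, [0, 0, 0], 0]

```text
clock: 17.6
position: [0.5917, -0.1627, 0.1008]
ee_rot: [0.597, -0.596, -0.379, 0.38]
contact_force: [0.6, -1.8, -3.7]
width: 0.0229
```

Emit:
arm_command:
  commands:
    - [1.5, [0, 0, -0.15], 0]
    - [1.5, [0, 0, -0.1], 0]
    - [1.5, [0, 0, 0], 0]
    - [1.5, [0, 0, 0], 0]

```text
clock: 18.0
position: [0.5923, -0.1635, 0.0989]
ee_rot: [-0.596, 0.597, 0.379, -0.38]
contact_force: [1.0, -3.0, -0.7]
width: 0.0228
```

Emit:
arm_command:
  commands:
    - [1.5, [0.05, -0.08, -0.07], 0]
    - [1.5, [0, 0, 0], 0]
    - [1.5, [0, 0, 0], 0]

```text
clock: 18.3
position: [0.5926, -0.1639, 0.0984]
ee_rot: [0.597, -0.597, -0.379, 0.38]
contact_force: [-1.1, -2.5, 2.2]
width: 0.0226
```

Emit:
arm_command:
  commands:
    - [1.5, [0, 0, -0.05], 0]
    - [1.5, [0, 0, 0], 0]
    - [1.5, [0, 0, 0], 0]

```text
clock: 18.6
position: [0.5927, -0.164, 0.0983]
ee_rot: [-0.596, 0.597, 0.379, -0.38]
contact_force: [-2.1, -2.9, 4.8]
width: 0.0228
```

Home again at z 0.0983. I open the jaws to 4.4 cm and raise 15 mm so a fingertip meets the tube higher up.

Emit:
arm_command:
  commands:
    - [4.4, [0, 0, 0], 0]
    - [4.4, [0, 0, 0], 0]
    - [4.4, [0, 0, 0], 0]
    - [4.4, [0, 0, 0.5], 0]
    - [4.4, [0, 0, 1], 0]
    - [4.4, [0, 0, 0], 0]
    - [4.4, [0, 0, 0], 0]

```text
clock: 19.3
position: [0.5933, -0.1639, 0.1134]
ee_rot: [-0.596, 0.597, 0.38, -0.379]
contact_force: [-0.8, 0.2, 0.6]
width: 0.0441
```

```bash
python3 look.py L7
python3 - <<'E'
from h import *
for n in("scene","top","wrist"):
    im=dict(np.load(f"pics/L7_{n}.npz"));W=cloud(im).reshape(-1,3)
    q=W[(abs(W[:,0]-.5925)<.03)&(abs(W[:,1]+.164)<.03)&(W[:,2]<.15)]
    for lo in np.arange(.03,.15,.01):
        k=q[(q[:,2]>lo)&(q[:,2]<=lo+.01)]
        if len(k)>4:print(n,round(lo,3),len(k),k.mean(0).round(4),((k.min(0)+k.max(0))/2).round(4))
E
```

```text
19.3 [ 0.5933 -0.1639  0.1134] [-0.8   0.22  0.62] [0.035 0.026 0.005] 0.0441 [[0.424, 0.001, -0.906], [0.906, -0.0, 0.424], [0.0, -1.0, -0.001]]
scene crop origin 112 166 scale 2.5
top crop origin 353 97 scale 2.5
wrist crop origin 117 0 scale 1.0
scene 0.03 290 [ 0.5961 -0.166   0.0384] [ 0.5929 -0.166   0.0373]
scene 0.04 110 [ 0.5954 -0.165   0.0441] [ 0.5935 -0.1637  0.045 ]
scene 0.05 143 [ 0.603  -0.1609  0.0525] [ 0.5929 -0.164   0.055 ]
scene 0.06 32 [ 0.6014 -0.1629  0.0653] [ 0.5999 -0.1651  0.065 ]
scene 0.07 29 [ 0.6027 -0.1637  0.0748] [ 0.6015 -0.1646  0.0749]
scene 0.08 32 [ 0.6023 -0.1648  0.0847] [ 0.6012 -0.1661  0.0848]
scene 0.09 34 [ 0.6012 -0.1657  0.0958] [ 0.5974 -0.1655  0.095 ]
scene 0.1 73 [ 0.6003 -0.1672  0.1055] [ 0.5979 -0.1642  0.1051]
scene 0.11 89 [ 0.6009 -0.1645  0.1149] [ 0.5961 -0.1641  0.115 ]
scene 0.12 100 [ 0.5986 -0.1681  0.125 ] [ 0.5955 -0.164   0.125 ]
scene 0.13 119 [ 0.5959 -0.1725  0.1341] [ 0.5966 -0.1647  0.1351]
scene 0.14 73 [ 0.6065 -0.151   0.1463] [ 0.6009 -0.1635  0.1453]
top 0.03 254 [ 0.5861 -0.1616  0.0382] [ 0.5928 -0.165 
[... 821 characters left out ...]
9] [ 0.5925 -0.164   0.045 ]
wrist 0.05 1491 [ 0.5845 -0.1612  0.0516] [ 0.5925 -0.164   0.055 ]
wrist 0.06 280 [ 0.5833 -0.1593  0.0651] [ 0.587  -0.1619  0.065 ]
wrist 0.07 337 [ 0.5835 -0.1593  0.0751] [ 0.587 -0.162  0.075]
wrist 0.08 398 [ 0.5834 -0.1592  0.0851] [ 0.5872 -0.1619  0.085 ]
wrist 0.09 566 [ 0.5849 -0.1598  0.0957] [ 0.5906 -0.1606  0.095 ]
wrist 0.1 1314 [ 0.5846 -0.163   0.1053] [ 0.5912 -0.1633  0.105 ]
wrist 0.11 1685 [ 0.5841 -0.164   0.1152] [ 0.5911 -0.1635  0.115 ]
wrist 0.12 2039 [ 0.5843 -0.1637  0.1251] [ 0.5914 -0.1633  0.125 ]
wrist 0.13 4751 [ 0.5896 -0.1631  0.1336] [ 0.5896 -0.164   0.135 ]
wrist 0.14 1288 [ 0.5746 -0.1749  0.1456] [ 0.5812 -0.164   0.145 ]
```

View pics/L7.png

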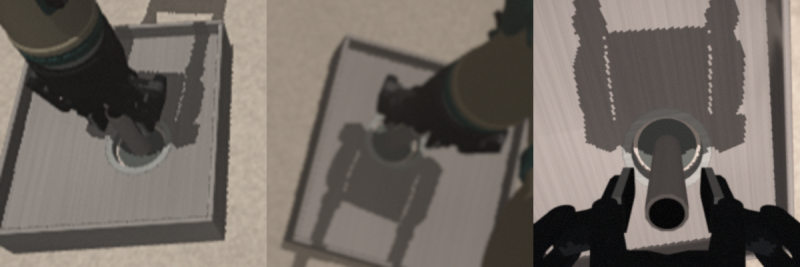

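The wrist view shows the plug standing free and upright in the well, tube top at (667,210), with a finger on each side about 10 mm off. I push along +jaw axis (0.42, 0.91) in steps.

Emit:
arm_command:
  commands:
    - [4.4, [0.2, 0.44, 0], 0]
    - [4.4, [0.13, 0.27, 0], 0]
    - [4.4, [0.08, 0.18, 0], 0]
    - [4.4, [0.08, 0.18, 0], 0]
    - [4.4, [0.08, 0.18, 0], 0]
    - [4.4, [0, 0, 0], 0]
    - [4.4, [0, 0, 0], 0]

```text
clock: 20.15
position: [0.5987, -0.1513, 0.1127]
ee_rot: [-0.597, 0.597, 0.38, -0.379]
contact_force: [-1.2, -0.4, 0.7]
width: 0.0439
```

```bash
cat > tilt.py <<'E'
from h import *
import sys
s=manip.get_state();print(s["clock"],s["position"].round(4),s["contact_force"].round(2),round(s["width"],4))
tag=sys.argv[1]
im=manip.get_image("wrist");W=cloud(im)
c=rot(s)[:,0]; ax=c[:2]/np.linalg.norm(c[:2]); pe=np.array([-ax[1],ax[0]])
d=(W[:,:,:2]-np.array([.5927,-.1641])); a=d@ax; p=d@pe
o=[];pts=[]
gap=(im["pixels"].max(2)>25)
for lo in np.arange(.056,.136,.008):
    m=(W[:,:,2]>lo)&(W[:,:,2]<=lo+.008)&(abs(a)<.035)&(p>-.03)&(p<.022)&gap
    if m.sum()<20: continue
    # near surface = camera side
    k=np.where(m); aa=a[m]; pp=p[m]
    # circle fit r=12 by least squares
    from scipy.optimize import least_squares
    r=least_squares(lambda v:np.hypot(aa-v[0],pp-v[1])-.012,[np.median(aa),np.median(pp)],loss="soft_l1",f_scale=.001)
    res=np.median(abs(r.fun)); o.append((lo+.004,*r.x,res,m.sum())); 
o=np.array(o);print((o*[1e3,1e3,1e3,1e3,1]).round(1))
g=o[(o[:,3]<.0008)&(o[:,4]>60)]
for nm,i in(("jaw axis",1),("perp",2)):
    print(nm,"tilt deg",np.degrees(np.arctan(np.polyfit(g[:,0],g[:,i],1)[0])).round(2))
q=W.reshape(-1,3);q=q[(q[:,2]>.128)&(q[:,2]<.15)];dd=(q[:,:2]-[.5927,-.1641]);q=q[np.hypot(*dd.T)<.035];print("top z",np.percentile(q[:,2],99) if len(q) else None)
cv2.imwrite(f"pics/{tag}.png",im["pixels"][:,:,::-1])
E
python3 tilt.py T1
```

```text
20.15 [ 0.5987 -0.1513  0.1127] [-1.24 -0.35  0.7 ] 0.0439
[[ 6.000e+01  1.900e+00  7.000e-01  1.000e-01  2.000e+02]
 [ 6.800e+01  2.500e+00  7.000e-01  2.000e-01  2.410e+02]
 [ 7.600e+01  3.000e+00  6.000e-01  2.000e-01  2.720e+02]
 [ 8.400e+01  3.700e+00  6.000e-01  2.000e-01  3.170e+02]
 [ 9.200e+01  4.200e+00  6.000e-01  2.000e-01  3.530e+02]
 [ 1.000e+02  4.200e+00  8.000e-01  4.000e-01  5.250e+02]
 [ 1.080e+02  4.200e+00  9.000e-01  7.000e-01  6.550e+02]
 [ 1.160e+02  4.300e+00  9.000e-01  1.100e+00  7.550e+02]
 [ 1.240e+02  5.300e+00  8.000e-01  8.000e-01  9.140e+02]
 [ 1.320e+02  6.200e+00  6.000e-01  1.200e+00  1.918e+03]
 [ 1.400e+02 -2.300e+01  1.950e+01  1.400e+00  1.330e+02]]
jaw axis tilt deg 2.97
perp tilt deg 0.23
top z 0.14988464537788526
```

View pics/T1.png

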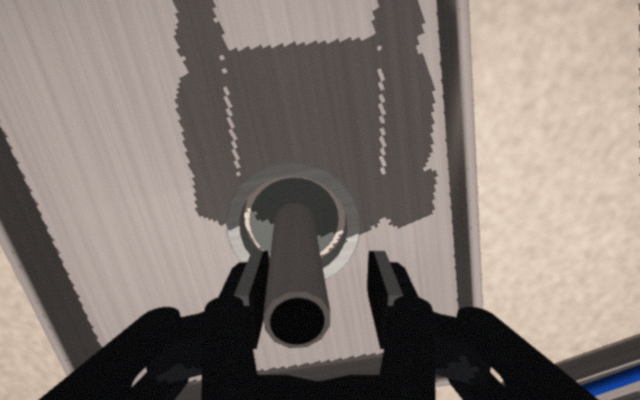

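The wrist view shows the left finger at (262,290) against the tube, top at (298,322), with the plug tilting right. The clean slices below the fingertips give about 4°. I push 5 mm more.

Emit:
arm_command:
  commands:
    - [4.4, [0.08, 0.18, 0], 0]
    - [4.4, [0.08, 0.18, 0], 0]
    - [4.4, [0.06, 0.12, 0], 0]
    - [4.4, [0, 0, 0], 0]
    - [4.4, [0, 0, 0], 0]

```text
clock: 20.7
position: [0.6008, -0.1462, 0.1125]
ee_rot: [0.597, -0.597, -0.38, 0.379]
contact_force: [-0.1, -1.3, 0.8]
width: 0.0439
```

```bash
sed -i 's/g=o\[/g=o[(o[:,0]<.094)\&/' tilt.py; python3 tilt.py T2
```

```text
20.7 [ 0.6008 -0.1462  0.1125] [-0.13 -1.28  0.79] 0.0439
[[ 6.000e+01  3.600e+00  8.000e-01  2.000e-01  2.240e+02]
 [ 6.800e+01  5.000e+00  8.000e-01  2.000e-01  2.380e+02]
 [ 7.600e+01  6.500e+00  8.000e-01  3.000e-01  2.800e+02]
 [ 8.400e+01  7.900e+00  8.000e-01  2.000e-01  3.190e+02]
 [ 9.200e+01  9.400e+00  7.000e-01  3.000e-01  3.650e+02]
 [ 1.000e+02  1.000e+01  8.000e-01  5.000e-01  5.690e+02]
 [ 1.080e+02  3.200e+00  1.950e+01  2.400e+00  6.790e+02]
 [ 1.160e+02  4.100e+00  1.920e+01  2.400e+00  7.880e+02]
 [ 1.240e+02  4.700e+00  1.870e+01  2.500e+00  9.120e+02]
 [ 1.320e+02  1.560e+01  6.000e-01  1.100e+00  1.919e+03]
 [ 1.400e+02 -1.570e+01  1.820e+01  2.400e+00  1.970e+02]]
jaw axis tilt deg 10.28
perp tilt deg -0.03
top z 0.14991384375284392
```

View pics/T2.png

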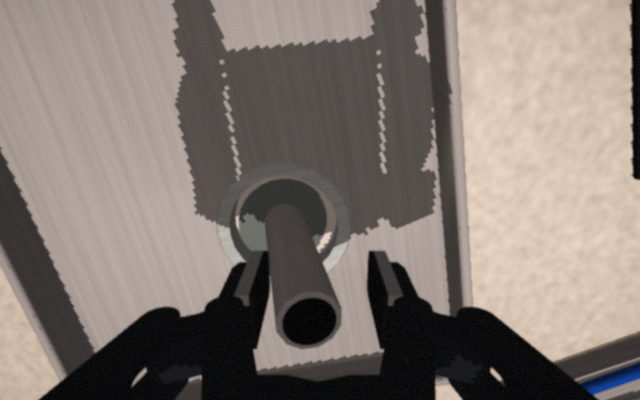

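Tilted 10.3° with the cone in the cup and bearing on it under its own weight. Now I ease back to let it return upright, ending centred.

Emit:
arm_command:
  commands:
    - [4.4, [0, 0, 0], 0]
    - [4.4, [-0.06, -0.12, 0], 0]
    - [4.4, [-0.08, -0.18, 0], 0]
    - [4.4, [-0.08, -0.18, 0], 0]
    - [4.4, [-0.08, -0.18, 0], 0]
    - [4.4, [-0.08, -0.18, 0], 0]
    - [4.4, [-0.08, -0.18, 0], 0]
    - [4.4, [-0.13, -0.27, 0], 0]
    - [4.4, [-0.2, -0.44, 0], 0]
    - [4.4, [0, 0, 0], 0]
    - [4.4, [0, 0, 0], 0]

```text
clock: 21.85
position: [0.5928, -0.164, 0.1126]
ee_rot: [0.597, -0.597, -0.379, 0.379]
contact_force: [-0.1, -0.2, 0.3]
width: 0.0437
```

```bash
python3 tilt.py T3
```

```text
21.85 [ 0.5928 -0.164   0.1126] [-0.06 -0.23  0.28] 0.0437
[[ 6.000e+01  3.000e-01  7.000e-01  2.000e-01  2.130e+02]
 [ 6.800e+01  3.000e-01  6.000e-01  2.000e-01  2.370e+02]
 [ 7.600e+01  2.000e-01  6.000e-01  2.000e-01  2.670e+02]
 [ 8.400e+01  2.000e-01  6.000e-01  2.000e-01  3.180e+02]
 [ 9.200e+01  1.000e-01  6.000e-01  2.000e-01  3.580e+02]
 [ 1.000e+02 -4.000e-01  8.000e-01  6.000e-01  6.970e+02]
 [ 1.080e+02 -2.000e-01  9.000e-01  5.000e-01  8.070e+02]
 [ 1.160e+02 -3.000e-01  9.000e-01  5.000e-01  9.440e+02]
 [ 1.240e+02 -3.000e-01  8.000e-01  5.000e-01  1.072e+03]
 [ 1.320e+02 -4.000e-01  7.000e-01  1.600e+00  2.139e+03]
 [ 1.400e+02 -1.220e+01  1.230e+01  9.900e+00  7.300e+01]]
jaw axis tilt deg -0.45
perp tilt deg -0.08
top z 0.14962795545518784
```

View pics/T3.png

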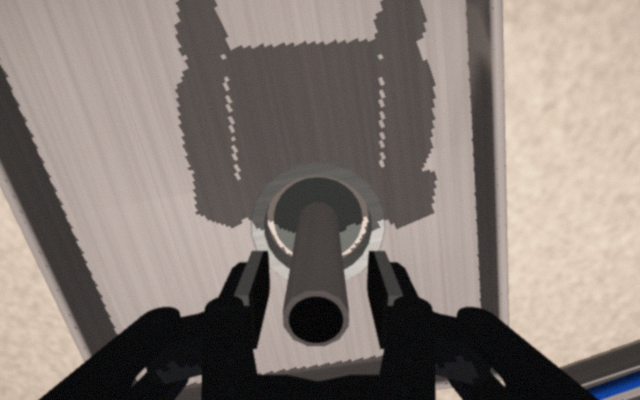

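It came back upright. I compare its height and tilt with the pre-rock picture (L7) to confirm it's fully home.

```bash
python3 look.py L8 >/dev/null
python3 - <<'E'
from h import *
from scipy.optimize import least_squares
for tag in("L7","L8"):
  for n in("wrist","top","scene"):
    im=dict(np.load(f"pics/{tag}_{n}.npz"));W=cloud(im).reshape(-1,3)
    q=W[np.hypot(W[:,0]-.5926,W[:,1]+.1641)<.0145]
    t=q[(q[:,2]>.128)&(q[:,2]<.1365)]; h,e=np.histogram(t[:,2],bins=np.arange(.128,.1366,.0005))
    i=h.argmax()
    ring=W[np.hypot(W[:,0]-.5926,W[:,1]+.1641)<.026]; ring=ring[(ring[:,2]>.034)&(ring[:,2]<.045)]
    print(tag,n,"tube top z",t[(t[:,2]>.133)][:,2].mean().round(5) if (t[:,2]>.133).any() else None, e[i].round(4),h[i],"conetop z med",np.median(ring[:,2]).round(5))
    A=np.c_[ring[:,:2]-[.5926,-.1641],np.ones(len(ring))]
    f=least_squares(lambda v:A@v-ring[:,2],[0,0,.039],loss="soft_l1",f_scale=.0005).x
    print("   cone-top plane tilt deg",np.degrees(np.arctan(np.hypot(*f[:2]))).round(2),"z",f[2].round(5))
E
```

```text
L7 wrist tube top z 0.13362 0.133 973 conetop z med 0.03815
   cone-top plane tilt deg 0.12 z 0.03815
L7 top tube top z 0.13463 0.1335 8 conetop z med 0.03909
   cone-top plane tilt deg 0.35 z 0.0391
L7 scene tube top z 0.13438 0.134 14 conetop z med 0.03901
   cone-top plane tilt deg 0.58 z 0.03894
L8 wrist tube top z 0.13362 0.133 935 conetop z med 0.03816
   cone-top plane tilt deg 0.46 z 0.03816
L8 top tube top z 0.13429 0.1335 14 conetop z med 0.03881
   cone-top plane tilt deg 0.61 z 0.03887
L8 scene tube top z 0.13433 0.134 15 conetop z med 0.03915
   cone-top plane tilt deg 0.55 z 0.03906
```

Height matches the pre-rock picture within 0.1 mm in the wrist view, with about 0.5° residual tilt: it is home. I retreat straight up.

Emit:
arm_command:
  commands:
    - [6, [0, 0, 0], 0]
    - [6, [0, 0, 0], 0]
    - [6, [0, 0, 1], 0]
    - [6, [0, 0, 2], 0]
    - [6, [0, 0, 3], 0]
    - [6, [0, 0, 4], 0]
    - [6, [0, 0, 3], 0]
    - [6, [0, 0, 1], 0]
    - [6, [0, 0, 0], 0]
    - [6, [0, 0, 0], 0]

```text
clock: 23.05
position: [0.5921, -0.1635, 0.2514]
ee_rot: [0.597, -0.596, -0.379, 0.38]
contact_force: [-0.3, 0.7, -1.0]
width: 0.0598
```

```bash
python3 look.py L9
python3 - <<'E'
from h import *
im=dict(np.load("pics/L9_wrist.npz"));W=cloud(im).reshape(-1,3)
r=W[np.hypot(W[:,0]-.5926,W[:,1]+.1641)<.026];r=r[(r[:,2]>.034)&(r[:,2]<.045)]
from scipy.optimize import least_squares
A=np.c_[r[:,:2]-[.5926,-.1641],np.ones(len(r))];f=least_squares(lambda v:A@v-r[:,2],[0,0,.039],loss="soft_l1",f_scale=.0005).x
print("conetop",f[2],np.degrees(np.hypot(*f[:2])))
im=dict(np.load("pics/L9_scene.npz"));W=cloud(im)
for nm,zlo,zhi,bb in (("salve",.04,.06,(378,205,410,240)),("pill",.045,.07,(328,208,355,240)),("beaker",.05,.07,(316,165,348,200))):
    q=W[bb[1]:bb[3],bb[0]:bb[2]].reshape(-1,3);q=q[(q[:,2]>zlo)&(q[:,2]<zhi)];print(nm,((q.min(0)+q.max(0))/2).round(4))
cv2.imwrite("pics/s9.png",im["pixels"][:,:,::-1])
E
```

```text
23.05 [ 0.5921 -0.1635  0.2514] [-0.32  0.74 -0.96] [-0.022 -0.007 -0.023] 0.0598 [[0.424, -0.002, -0.906], [0.906, 0.001, 0.424], [0.0, -1.0, 0.002]]
scene crop origin 87 127 scale 2.5
top crop origin 382 82 scale 2.5
wrist crop origin 117 0 scale 1.0
conetop 0.03807954615187752 0.42771061172828745
salve [0.6469 0.234  0.0471]
pill [0.6185 0.1278 0.053 ]
beaker [0.514  0.1439 0.0566]
```

View pics/s9.png

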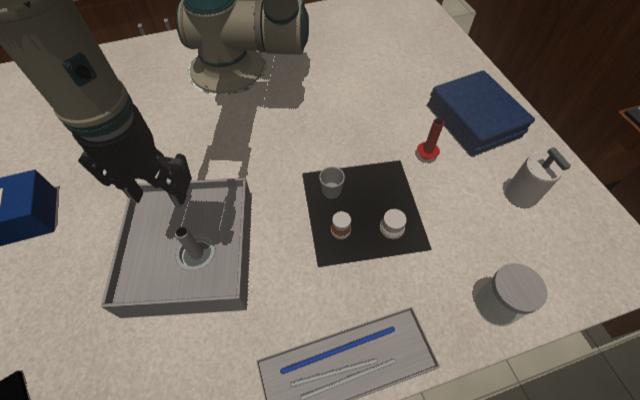

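View pics/L9.png

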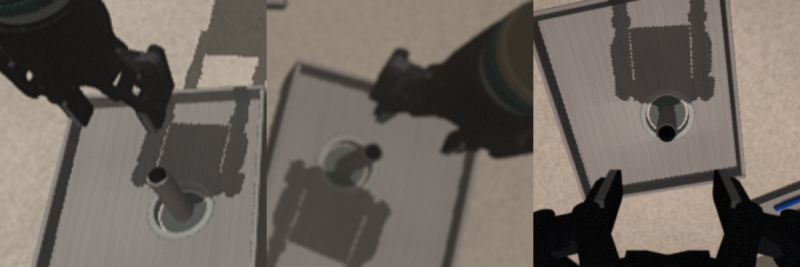

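The plug stands upright in the well (scene (195,255), tube top (182,232)). The gripper is clear, and the jars, beaker and red plug are where they were. Handing in.

```bash
python3 -c "
from rig import manip
print(manip.sign_off())"
```

```text
the job is handed in; nothing more can be done
None
```

The plug is seated in the waste, rocked, and left upright and let go; I handed the job in at about 23 s.

- **Seating:** I felt the stop at TCP z 0.0983, which puts the foot at about z 0.019. I held it there for about 2.8 s in all. The wrist read 9 to 11.6 N; adding the plug's weight of about 2.7 N gives about 12 to 14 N on the cup. The highest force I read was 11.6 N at the wrist, but forces were only read at the end of each move.
- **Rocking, first try failed:** Shifting the gripped plug sideways did not tilt it. The cone climbed the cup wall by about 5 mm at about 7 N sideways, so I put it back home.
- **Rocking, second try:** I opened the jaws and pushed the tube with one finger. It tilted 10.3° by the wrist camera, with the cone still in the cup under its own weight, then came back upright by itself.
- **Last checks:** The cone's top is at the same height as before the rock, within 0.1 mm in the wrist view, with about 0.4° of residual tilt. I did not press it again after the rock. The two jars and the beaker are within 1 mm of where they started by the scene camera, and I left the red look-alike alone.

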